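Push a used sample plate through the flap of the waste bin

TASK

Get rid of the used sample plate, the deep-well plate with the blue mat that lies on the loading shelf of the white waste bin: with the fingertips push it along the shelf and in through the hanging yellow flap until it slides away down the chute into the bin, then draw the fingers back out so that the flap swings fully shut. Only slide the plate, do not lift it, and leave everything else standing where it is.

Things in the scene. Friction and masses are not known exactly. Their poses are not given: they have to be found in the camera images.
- bin: Fixed white bench-top waste bin. Origin: on the bench, below the flap, on the bin's centre line; its +x is the level direction in which things are pushed in, z up, y across. Behind the mouth a 50 mm deep header tops out at z = 230 mm; the bin behind it, with see-through lid, is 224 mm high, 200 mm wide (y +-100 mm) and ends at x = 326 mm.
- shelf_end (a point): Middle of the free outer end of the level steel loading shelf, on its top face: 130 mm above the bench, at x = -240 mm of the bin. The shelf runs from here to the flap (x = 0) and on inside to x = 50 mm. Rims on both long sides stand 16 mm above it, inner faces at y = +-75 mm of the bin; the outer end is open. Smooth: the plate slides easily (friction 0.24 to 0.36).
- mouth (a point): Middle of the top of the mouth, on the flap's hinge line: x = 0 of the bin, 210 mm above the bench. The mouth is 150 mm wide between its jambs and 80 mm high, from the shelf to this line.
- chute_edge (a point): Middle of the upper edge of the chute inside the bin, at shelf height (130 mm), 50 mm beyond the flap. From here the smooth steel chute slopes down 40 degrees for 120 mm and then drops to the bin's floor (8 mm above the bench). A plate whose middle is past this edge tips and runs down by its own weight.
- flap (a joint): Angle of the yellow gravity flap (144 mm wide, 4 mm thick, 78 mm from hinge to lower edge, 90 g) hung by its top edge in the mouth. 0 = hanging shut; grows as the lower edge is pushed inward (+x of the bin), at most 1.45 rad; cannot swing outward. About 1 N pushes it open. Let go, it falls shut in about a second unless a finger or the plate is under it.
- flap_edge (a point): Middle of the flap's lower edge; with the flap shut 132 mm above the bench (2 mm above the shelf), in the mouth.
- plate: The used sample plate: white deep-well plate, 128 mm long (its x), 86 mm wide (its y), 41 mm high, with a blue mat on top and 96 small dark dimples; about 0.2 kg. Origin: centre of its underside. At the start it lies flat on the loading shelf outside the flap, its length roughly along the bin's x axis (up to 0.25 rad askew), its +x end towards the flap.
- clean_plate: A clean plate of the same shape (128 x 86 x 41 mm) but with a white top, lying on the bench. Leave it. Origin: centre of the underside.
- amber_bottle: Amber glass bottle, 86 mm in diameter, 165 mm tall, on the bench. Leave it. Origin: centre of its base.
- clear_bottle: Clear glass bottle with blue cap, 86 mm in diameter, 175 mm tall, on the bench. Leave it. Origin: centre of its base.
- vial_rack: Blue rack (100 x 200 x 44 mm) full of small vials, on the bench. Leave it. Origin: centre of its underside.
- tip_box: Grey box of orange pipette tips with clear lid, 122 x 84 x 78 mm, on the bench. Leave it. Origin: centre of its underside.
- beaker: Glass beaker, 66 mm in diameter, 85 mm tall, on the bench. Leave it. Origin: centre of its base.
- cap_jar: White jar with black cap, 52 mm in diameter, 60 mm tall, standing on the lid of the bin, 170 to 270 mm behind the flap. Leave it. Origin: centre of its base.
- spanner: Steel spanner, 130 mm long, lying on the bench. Leave it. Origin: under its middle.
Mind the look-alikes: they are no part of the job. What is shaped like the plate but pink or turquoise is not meant.

How it is judged:
On the way:
1. the plate, flat on the shelf, goes in under the flap and pushes it open (value of joint flap above 0.5 rad and x of plate in the frame of bin between -0.062 and 0.05 m and z of plate in the frame of bin above 0.122 m), for 0.1 s.
At the end, for the whole second after the job is handed in: The used plate lies still inside the bin, below the shelf's level (its origin 70 to 320 mm behind the flap and below 110 mm), and the flap hangs shut (under 0.06 rad) (x of plate in the frame of bin between 0.07 and 0.32 m and y of plate in the frame of bin between -0.1 and 0.1 m and z of plate in the frame of bin below 0.11 m and linear speed of plate below 0.02 m/s and value of joint flap below 0.06 rad); the robot touches nothing.
It fails at once if the plate was lifted off the shelf (by more than 15 mm) (z of plate in the frame of bin above 0.145 m).
It fails at once if something else was moved by more than 20 mm (distance of any of clean_plate, amber_bottle, clear_bottle, vial_rack, tip_box, beaker, cap_jar, spanner from where it was at the start of the episode above 0.02 m).
It also fails if it takes over 38 s, if anything falls off the work surface, if the arm or the gripper's body presses on something with over 40 N, if the wrist force passes 120 N, or if a joint passes its speed limit or range.

ROBOT

A 7-joint arm with a two-finger parallel gripper is mounted at the origin on the work surface. World frame = base frame: x ahead of the robot, y to its left, z up, the work surface at z = 0. Lengths are in m, angles in rad, forces in N, time in s.
With the tool pointing down it reaches from about 0.4 to 0.85 m from the base axis. Payload 4.5 kg.
Tool frame: the origin (TCP) lies on the centre line of the jaws, within the pads' length; the fingertips stand 25 mm ahead of it and the grasp point (between the pads) lies 6 mm ahead of it; z points along the fingers, y is the direction in which the jaws open and shut (so a half turn about z gives the same grasp; the last joint's range is limited). The gripper opens to 88 mm and grips with 3 to 60 N. Pads are 18 mm wide; open, the fingers measure 123 mm over their backs; the gripper's body (75 mm by 187 mm) begins 45 mm behind the grasp point.
Start: joints at [1.243, 0.689, -0.195, 1.565, 0.157, 0.902, -0.215], TCP at [0.221, -0.585, 0.264] pointing down, gripper open.
Joint ranges: [-3.01, 3.01], [-0.46, 2.08], [-1.47, 1.51], [0.13, 2.56], [-1, 4.14], [0.04, 2.09], [-2.66, 2.66]. Speed limits (rad/s): [2.57, 2.57, 3.14, 3.14, 3.14, 3.14, 3.14].

INTERFACE

Orientations are given as a unit quaternion [x, y, z, w].
In Python, from plant import r, eyes gives the robot as it stands.
- The arm moves only by the tool servo_tool, never from a script. Its argument "deltas" is a list of rows, each an object of numbers: "dx", "dy", "dz": the shift along the tool's x, y, z in units of 60 mm (1.0 is 60 mm); "ax", "ay", "az": the turn, a rotation vector about the tool's x, y, z in units of 6 degrees (1.0 is 6 degrees); "hand": the finger opening in mm, from 0 to 88.1. A call has 1 to 10 rows; each row is the pose to reach, as a shift and turn from the pose commanded when the call began, along the tool's axes at that moment; what a row does not reach only later rows make up. A row lasts 1/8 s, in which the tool goes at most 62.5 mm and 10.7 degrees, less where a joint would pass 70% of its speed; a pose out of reach is approached as far as the arm can. A call with a gripper value outside its range is refused whole. The fingers move at their own pace and stop on an object; "newtons" is the grip in N (left out, the last holds). Time passes only in rows, so rows that repeat a pose let the fingers close. It gives the time, the measured TCP pose, the force and the opening at its end, in the units of the state.
- r.get_state(): the state, without advancing time (a new reading comes with each control period).
- eyes.snapshot(name): name is "side" or "top"; returns (picture, depth): 480x640x3 uint8, red, green, blue; 480x640 float32, m along the optical axis (not along the pixel's ray), 0 where there is no reading.
- eyes.camera_model(name): a dict with "fx", "fy", "cx", "cy" (pixels), "pose" (4x4, takes a point from camera to world coordinates). Camera axes: x right, y up, looking along -z (the intrinsics and any distortion apply to the point x, -y, -z); pixel columns grow to the right and rows downward; lengths in m; the calibration is good to about 2 mm. A picture is of the moment at which its call begins. camera_model takes no time and is no camera call.
- r.finish_job(): hands the job in, once; it reports no verdict.
The state is a dict: "clock": time; "q": joint angles; "qd": joint speeds; "joint_torque": joint torques, N m; "tool_pos": TCP position; "eef_rot": TCP orientation; "contact_force": force on the tool from outside, world axes, zero at the start; "moment": the same for the moment, N m; "opening": opening from 0.0 (shut) to 1.0 (fully open).
Only numpy, scipy, OpenCV 4.12 (cv2) and the standard library are available. Lean on these libraries where they do the work, as an engineer would, in place of code of your own. Each camera call takes 0.05 s, during which the arm holds its last target.

## Working session

There is one attempt and no reset: what is moved stays moved. The work goes in short steps, Python scripts to look and compute and a tool call to move; the robot and the scene stay as the last step left them, time stands still between calls to the robot, and variables do not carry over. Pictures are saved under pics/ and viewed, and the job is handed in when it is done.

Besides the shell and the picture viewer there is one more tool, called in YAML: its name, and indented under it one key for each argument. servo_tool: Moves the arm, as the interface text tells. Its arguments: {"type":"object","properties":{"deltas":{"type":"array","items":{"type":"object","properties":{"dx":{"type":"number"},"dy":{"type":"number"},"dz":{"type":"number"},"ax":{"type":"number"},"ay":{"type":"number"},"az":{"type":"number"},"hand":{"type":"number"}}}},"newtons":{"type":"number"}},"required":["deltas"]}

```bash
mkdir -p pics; ls
python3 - <<'E'
from plant import r, eyes
import cv2,numpy as np
s=r.get_state();print({k:np.round(v,3) for k,v in s.items()})
for n in("side","top"):
    p,d=eyes.snapshot(n);cv2.imwrite(f"pics/{n}0.png",p[:,:,::-1]);np.savez(f"{n}0.npz",p=p,d=d)
    m=eyes.camera_model(n);print(n,{k:np.round(v,3) for k,v in m.items() if k!='name'})
E
```

```text
pics
{'clock': np.float64(0.0), 'q': array([ 1.243,  0.69 , -0.194,  1.566,  0.157,  0.903, -0.215]), 'qd': array([ 0.001, -0.   , -0.   ,  0.001, -0.   , -0.   ,  0.001]), 'joint_torque': array([-0.0000e+00, -5.2756e+01, -1.2670e+00, -1.5343e+01, -5.3000e-02,
        7.0000e-03,  0.0000e+00]), 'tool_pos': array([ 0.221, -0.584,  0.263]), 'eef_rot': array([ 0.984,  0.18 , -0.   , -0.001]), 'contact_force': array([-0.181, -0.158, -0.268]), 'moment': array([-0.011,  0.018,  0.   ]), 'opening': np.float64(0.999)}
side {'fx': np.float64(439.4), 'fy': np.float64(439.4), 'cx': np.float64(322.67), 'cy': np.float64(242.222), 'pose': array([[-0.887,  0.37 , -0.275,  0.171],
       [-0.461, -0.727,  0.509,  0.653],
       [-0.011,  0.579,  0.816,  1.241],
       [ 0.   ,  0.   ,  0.   ,  1.   ]])}
top {'fx': np.float64(621.779), 'fy': np.float64(621.779), 'cx': np.float64(313.114), 'cy': np.float64(228.401), 'pose': array([[ 0.019,  0.995, -0.097,  0.393],
       [-1.   ,  0.02 ,  0.004, -0.011],
       [ 0.006,  0.097,  0.995,  1.597],
       [ 0.   ,  0.   ,  0.   ,  1.   ]])}
```

View pics/side0.png

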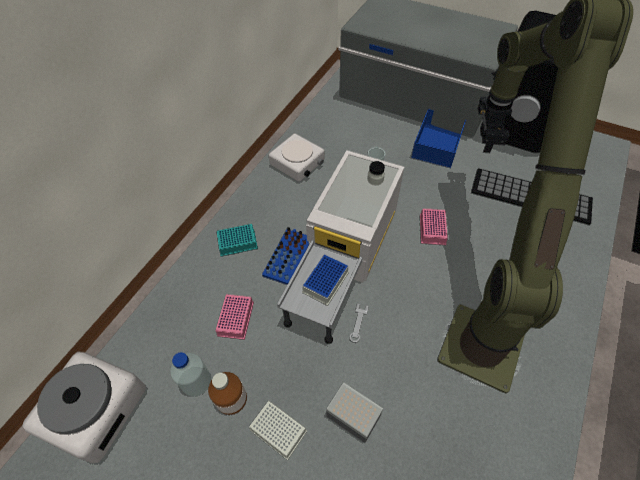

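View pics/top0.png

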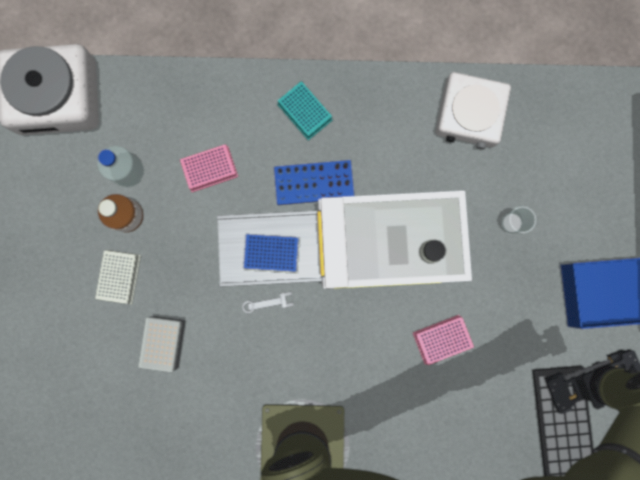

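The used plate is the blue-topped one on the shelf, at side (326,277) and top (271,252). The look-alikes are:
- pink at side (235,315) and (434,226)
- turquoise at side (237,239)
- clean white at side (278,428)
- grey tip box at side (354,411)
- blue vial rack at side (288,255)

Next I measure and check with a close crop.

```bash
cat > h.py <<'E'
import numpy as np,cv2
from plant import eyes
def cast(n,uv,z):
    m=eyes.camera_model(n);T=np.array(m['pose']);u=np.atleast_2d(uv).astype(float)
    d=np.c_[(u[:,0]-m['cx'])/m['fx'],-(u[:,1]-m['cy'])/m['fy'],-np.ones(len(u))]@T[:3,:3].T
    return T[:3,3]+d*((z-T[2,3])/d[:,2])[:,None]
def cloud(n,d):
    m=eyes.camera_model(n);T=np.array(m['pose']);v,u=np.mgrid[:480,:640]
    P=np.stack([(u-m['cx'])/m['fx']*d,-(v-m['cy'])/m['fy']*d,-d],-1)
    return P@T[:3,:3].T+T[:3,3]
E
python3 - <<'E'
from h import *
m=eyes.camera_model('top');print([ (k,v) for k,v in m.items() if k not in('pose',)])
for n,c in(("top",(200,170,490,310)),("side",(265,140,425,350))):
    f=np.load(f"{n}0.npz");p,d=f['p'],f['d'];P=cloud(n,d)
    x0,y0,x1,y1=c;k=800//(x1-x0) if n=="top" else 3
    cv2.imwrite(f"pics/{n}_crop.png",cv2.resize(p[y0:y1,x0:x1,::-1],None,fx=k,fy=k,interpolation=cv2.INTER_CUBIC))
    hsv=cv2.cvtColor(p,cv2.COLOR_RGB2HSV);msk=np.zeros((480,640),np.uint8);msk[y0:y1,x0:x1]=1
    b=(cv2.inRange(hsv,(105,100,50),(130,255,255))>0)&(msk>0)&(abs(P[...,2]-.171)<.02)
    y=(cv2.inRange(hsv,(18,120,80),(35,255,255))>0)&(msk>0)
    for nm,q in(("blue",b),("yellow",y)):
        q=q.astype(np.uint8); cs=max(cv2.findContours(q,cv2.RETR_EXTERNAL,cv2.CHAIN_APPROX_NONE)[0],key=cv2.contourArea)
        cs=cs[:,0];z=.171 if nm=="blue" else .21
        W=cast(n,cs,z);rr=cv2.minAreaRect((W[:,:2]*1000).astype(np.float32))
        print(n,nm,q.sum(),cs.min(0),cs.max(0),"rect mm",np.round(rr[0],1),np.round(rr[1],1),round(rr[2],1),"z med",np.round(np.median(P[q>0][:,2]),4))
    if n=="top":
        # points on shelf and bin tops
        Z=P[...,2]
        s=(abs(Z-.13)<.012)&(msk>0);t=(abs(Z-.23)<.012)&(msk>0);t2=(Z>.20)&(msk>0)
        for nm,q in(("shelf",s),("top",t2)):
            q=q.astype(np.uint8);cs=max(cv2.findContours(q,cv2.RETR_EXTERNAL,cv2.CHAIN_APPROX_NONE)[0],key=cv2.contourArea)[:,0]
            w=P[cs[:,1],cs[:,0]];rr=cv2.minAreaRect((w[:,:2]*1000).astype(np.float32));print(nm,cs.min(0),cs.max(0),np.round(rr[0],1),np.round(rr[1],1),round(rr[2],2),np.round(cv2.boxPoints(rr),0).tolist())
E
```

```text
[('fx', 621.7791714743457), ('fy', 621.7791714743457), ('cx', 313.1140971383257), ('cy', 228.40072001702646)]
top blue 1711 [244 235] [297 270] rect mm [474.6  80.1] [118.2  77.1] 87.3 z med 0.1711
top yellow 170 [318 212] [323 275] rect mm [494.8 -33.4] [141.5   6. ] 4.2 z med 0.2142
shelf [218 213] [322 283] [485.8  84.8] [160.9 242. ] 3.15 [[399.0, 201.0], [412.0, -40.0], [573.0, -32.0], [559.0, 210.0]]
top [318 191] [471 287] [ 506.1 -182.2] [200.6 358.3] 4.14 [[393.0, -11.0], [419.0, -368.0], [619.0, -354.0], [593.0, 4.0]]
side blue 990 [303 255] [347 297] rect mm [472.4  82.5] [119.4  77.9] 87.1 z med 0.1697
side yellow 677 [314 226] [360 257] rect mm [486.7 -11.9] [156.7  54. ] 4.4 z med 0.1844
```

View pics/top_crop.png

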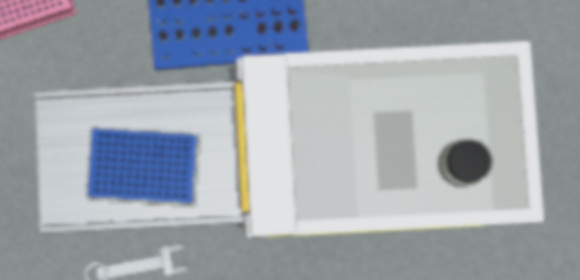

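View pics/side_crop.png

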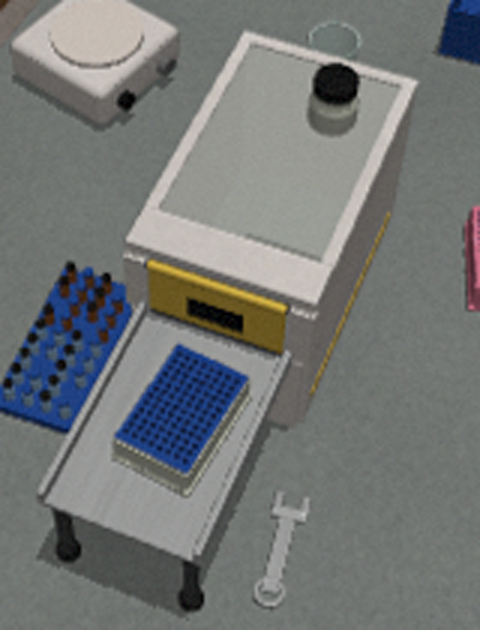

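The crop confirms the choice: the blue mat, lying on the shelf. The measured sizes agree: mat rect 118x77 mm at z 0.171, shelf about 242 mm long, and the plate about 118 mm outside the flap. Next I work out the moves.

```bash
cat > g.py <<'E'
import numpy as np
from scipy.spatial.transform import Rotation as R
from plant import r
O=np.array([.4935,-.036,0]);an=np.deg2rad(3.5)
ex=np.array([np.sin(an),-np.cos(an),0]);ey=np.array([np.cos(an),np.sin(an),0]);ez=np.array([0,0,1.])
def Rt(a):
    z=np.cos(a)*ex-np.sin(a)*ez; return R.from_matrix(np.c_[np.cross(ey,z),ey,z])
def tipb(xb,yb,z,a=45): # tip in bin frame -> TCP pose
    Q=Rt(np.deg2rad(a)); return O+xb*ex+yb*ey+z*ez-.025*Q.as_matrix()[:,2],Q
def delta(p,Q):
    s=r.get_state();C=R.from_quat(s['eef_rot']);d=C.inv().apply(p-s['tool_pos'])/.06
    w=(C.inv()*Q).as_rotvec(degrees=True)/6
    print("clock",s['clock'],"d",np.round(d,2),"a",np.round(w,2))
def where():
    s=r.get_state();C=R.from_quat(s['eef_rot']).as_matrix();t=s['tool_pos']+.025*C[:,2]-O
    print("tip in bin",np.round([t@ex,t@ey,t[2]],4),"err to 45deg",np.round((R.from_matrix(C).inv()*Rt(np.pi/4)).as_rotvec(degrees=True),1),"F",np.round(s['contact_force'],1),"q",np.round(s['q'],2))
E
python3 -c "
from g import *
Q0=R.from_quat(r.get_state()['eef_rot'])
delta(np.array([.221,-.585,.42]),Q0)
delta(np.array([.55,-.25,.42]),R.from_rotvec([0,0,.8])*Q0)
p,Q=tipb(-.215,-.01,.3);print(p);delta(p,Q);delta(p,Rt(np.pi/2))
"
```

```text
clock 0.1 d [-0.01  0.01 -2.62] a [0. 0. 0.]
clock 0.1 d [ 7.1  -3.27 -2.61] a [-0.   -0.01 -7.64]
[0.46931402 0.19563319 0.31767767]
clock 0.1 d [  8.47 -10.69  -0.89] a [ -4.76  -6.45 -11.46]
clock 0.1 d [  8.47 -10.69  -0.89] a [-1.000e-02 -1.000e-02 -1.213e+01]
```

servo_tool:
  deltas:
    - {"dz": -1}
    - {"dz": -2,"hand": 45}
    - {"dx": 0.5,"dz": -2.6,"hand": 45}
    - {"dx": 1.5,"dy": -0.7,"dz": -2.6,"az": -1.5,"hand": 45}
    - {"dx": 2.5,"dy": -1.1,"dz": -2.6,"az": -2.7,"hand": 45}
    - {"dx": 3.5,"dy": -1.6,"dz": -2.6,"az": -3.8,"hand": 45}
    - {"dx": 4.4,"dy": -2,"dz": -2.6,"az": -4.8,"hand": 45}
    - {"dx": 5.3,"dy": -2.4,"dz": -2.6,"az": -5.8,"hand": 45}
    - {"dx": 6.2,"dy": -2.9,"dz": -2.6,"az": -6.8,"hand": 45}
    - {"dx": 7.1,"dy": -3.3,"dz": -2.6,"az": -7.6,"hand": 45}

```text
schema error: expected keys dx, dy, dz, ax, ay, az, hand
```

```bash
python3 -c "
from g import *
where()
p,Q=tipb(-.235,-.01,.38);print(p);delta(p,Q);delta(p,Rt(np.pi/2))
"
```

```text
tip in bin [ 0.5304 -0.3054  0.238 ] err to 45deg [-28.6 -38.7 -68.8] F [0.4 0.4 0.4] q [ 1.24  0.69 -0.19  1.57  0.16  0.9  -0.22]
[0.46809305 0.21559589 0.39767767]
clock 0.1 d [  8.57 -11.01  -2.23] a [ -4.76  -6.45 -11.46]
clock 0.1 d [  8.57 -11.01  -2.23] a [-1.000e-02 -1.000e-02 -1.213e+01]
```

All keys are needed in every row.

servo_tool:
  deltas:
    - {"dx": 0,"dy": 0,"dz": -1,"ax": 0,"ay": 0,"az": 0,"hand": 45}
    - {"dx": 0,"dy": 0,"dz": -2,"ax": 0,"ay": 0,"az": 0,"hand": 45}
    - {"dx": 0.5,"dy": -0.2,"dz": -2.6,"ax": 0,"ay": 0,"az": -0.5,"hand": 45}
    - {"dx": 1.5,"dy": -0.7,"dz": -2.6,"ax": 0,"ay": 0,"az": -1.5,"hand": 45}
    - {"dx": 2.4,"dy": -1.1,"dz": -2.6,"ax": 0,"ay": 0,"az": -2.6,"hand": 45}
    - {"dx": 3.3,"dy": -1.5,"dz": -2.6,"ax": 0,"ay": 0,"az": -3.6,"hand": 45}
    - {"dx": 4.2,"dy": -2,"dz": -2.6,"ax": 0,"ay": 0,"az": -4.6,"hand": 45}
    - {"dx": 5.1,"dy": -2.4,"dz": -2.6,"ax": 0,"ay": 0,"az": -5.6,"hand": 45}
    - {"dx": 6.1,"dy": -2.8,"dz": -2.6,"ax": 0,"ay": 0,"az": -6.6,"hand": 45}
    - {"dx": 7.1,"dy": -3.3,"dz": -2.6,"ax": 0,"ay": 0,"az": -7.6,"hand": 45}

```text
clock: 1.35
tool_pos: [0.546, -0.2523, 0.4193]
eef_rot: [0.836, 0.548, -0.0, -0.0]
contact_force: [1.2, -1.3, -0.6]
opening: 0.509
```

```bash
python3 -c "
from g import *
where();print(r.get_state()['tool_pos'])
p,Q=tipb(-.235,-.01,.38);print(p);delta(p,Q);delta(p,Rt(np.pi/2))
"
```

```text
tip in bin [0.2191 0.0392 0.3943] err to 45deg [-10.6 -44.1 -25.6] F [ 1.2 -1.3 -0.6] q [ 0.61  0.54 -0.46  1.39  0.24  1.27 -0.27]
[ 0.54599568 -0.25232475  0.41927412]
[0.46809305 0.21559589 0.39767767]
clock 1.35 d [ 6.63 -4.3   0.36] a [-1.77 -7.35 -4.26]
clock 1.35 d [ 6.63 -4.3   0.36] a [-0.01  0.   -4.5 ]
```

servo_tool:
  deltas:
    - {"dx": 0.8,"dy": -0.5,"dz": 0,"ax": 0,"ay": 0,"az": -0.5,"hand": 45}
    - {"dx": 1.6,"dy": -1,"dz": 0,"ax": 0,"ay": 0,"az": -1,"hand": 45}
    - {"dx": 2.4,"dy": -1.5,"dz": 0,"ax": 0,"ay": 0,"az": -1.5,"hand": 45}
    - {"dx": 3.2,"dy": -2,"dz": 0,"ax": 0,"ay": 0,"az": -2,"hand": 45}
    - {"dx": 4,"dy": -2.5,"dz": 0,"ax": 0,"ay": 0,"az": -2.5,"hand": 45}
    - {"dx": 4.8,"dy": -3.1,"dz": 0,"ax": 0,"ay": 0,"az": -3,"hand": 45}
    - {"dx": 5.6,"dy": -3.6,"dz": 0,"ax": 0,"ay": 0,"az": -3.6,"hand": 45}
    - {"dx": 6.3,"dy": -4.1,"dz": 0,"ax": 0,"ay": 0,"az": -4.2,"hand": 45}
    - {"dx": 6.6,"dy": -4.3,"dz": 0,"ax": 0,"ay": 0,"az": -4.5,"hand": 45}
    - {"dx": 6.6,"dy": -4.3,"dz": 0,"ax": 0,"ay": 0,"az": -4.5,"hand": 45}

```text
clock: 2.6
tool_pos: [0.4669, 0.2143, 0.4194]
eef_rot: [0.685, 0.729, -0.0, -0.0]
contact_force: [0.8, -0.5, -0.7]
opening: 0.51
```

```bash
python3 -c "
from g import *
where();print(r.get_state()['tool_pos'])
p,Q=tipb(-.235,-.01,.30);print(p);delta(p,Q);delta(p,Rt(np.pi/2))
"
```

```text
tip in bin [-0.2515 -0.0113  0.3944] err to 45deg [ -0.  -45.    0.1] F [ 0.8 -0.5 -0.7] q [-0.09  0.42 -0.67  1.64  0.28  1.18 -0.76]
[0.4668577  0.2142933  0.41941249]
[0.46809305 0.21559589 0.31767767]
clock 2.6 d [0.02 0.02 1.7 ] a [-0.01 -7.5   0.01]
clock 2.6 d [0.02 0.02 1.7 ] a [-0.01 -0.    0.01]
```

Now I tilt 45° while coming down partway.

servo_tool:
  deltas:
    - {"dx": 0,"dy": 0,"dz": 0.2,"ax": 0,"ay": -1,"az": 0,"hand": 45}
    - {"dx": 0,"dy": 0,"dz": 0.4,"ax": 0,"ay": -2,"az": 0,"hand": 45}
    - {"dx": 0,"dy": 0,"dz": 0.6,"ax": 0,"ay": -3,"az": 0,"hand": 45}
    - {"dx": 0,"dy": 0,"dz": 0.8,"ax": 0,"ay": -4,"az": 0,"hand": 45}
    - {"dx": 0,"dy": 0,"dz": 1.0,"ax": 0,"ay": -5,"az": 0,"hand": 45}
    - {"dx": 0,"dy": 0,"dz": 1.2,"ax": 0,"ay": -6,"az": 0,"hand": 45}
    - {"dx": 0,"dy": 0,"dz": 1.4,"ax": 0,"ay": -7,"az": 0,"hand": 45}
    - {"dx": 0,"dy": 0,"dz": 1.7,"ax": 0,"ay": -7.5,"az": 0,"hand": 45}
    - {"dx": 0,"dy": 0,"dz": 1.7,"ax": 0,"ay": -7.5,"az": 0,"hand": 45}

```text
clock: 3.72
tool_pos: [0.4677, 0.2114, 0.3162]
eef_rot: [0.634, 0.671, -0.265, 0.278]
contact_force: [-1.0, -0.4, -1.0]
opening: 0.505
```

```bash
python3 -c "
from g import *
where();print(r.get_state()['tool_pos'])
p,Q=tipb(-.215,-.008,.21);delta(p,Q)
p,Q=tipb(-.215,-.008,.145);delta(p,Q)
import cv2
from plant import eyes
for n in('side','top'):
    p,d=eyes.snapshot(n);cv2.imwrite(f'pics/{n}1.png',p[:,:,::-1])
"
```

```text
tip in bin [-0.2307 -0.0107  0.2986] err to 45deg [-0.3  0.2 -0.1] F [-1.  -0.4 -1. ] q [-0.6   0.75 -0.41  1.6   0.7   1.59 -1.21]
[0.4677326  0.211362   0.31624673]
clock 3.725 d [0.86 0.05 1.23] a [-0.05  0.03 -0.01]
clock 3.725 d [1.63 0.05 1.99] a [-0.05  0.03 -0.01]
```

View pics/side1.png

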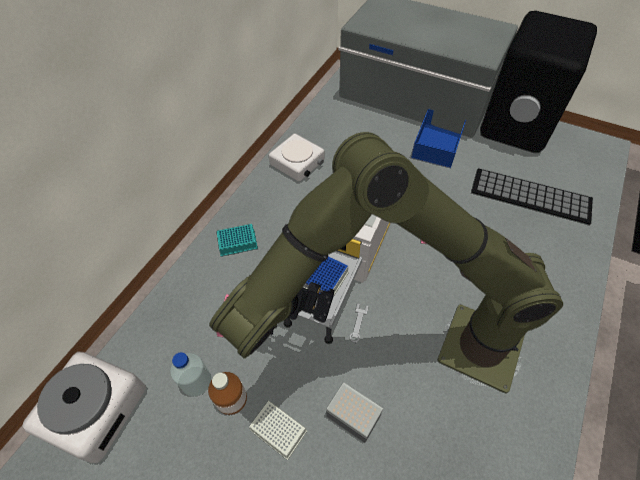

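View pics/top1.png

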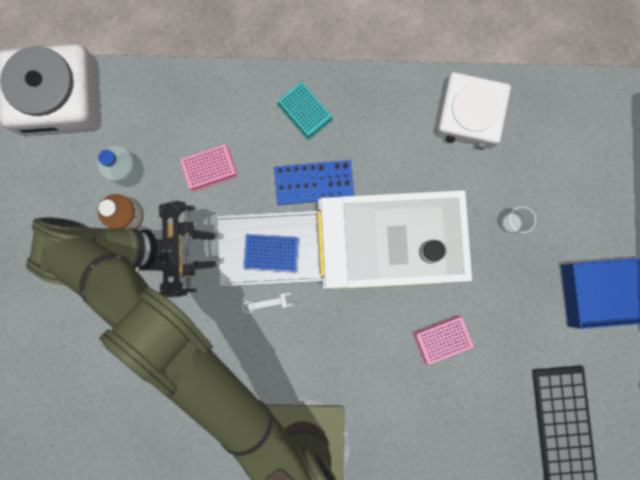

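servo_tool:
  deltas:
    - {"dx": 0.4,"dy": 0,"dz": 0.5,"ax": 0,"ay": 0,"az": 0,"hand": 45}
    - {"dx": 0.8,"dy": 0,"dz": 1.0,"ax": 0,"ay": 0,"az": 0,"hand": 45}
    - {"dx": 1.1,"dy": 0.05,"dz": 1.35,"ax": 0,"ay": 0,"az": 0,"hand": 45}
    - {"dx": 1.35,"dy": 0.05,"dz": 1.65,"ax": 0,"ay": 0,"az": 0,"hand": 45}
    - {"dx": 1.5,"dy": 0.05,"dz": 1.85,"ax": 0,"ay": 0,"az": 0,"hand": 45}
    - {"dx": 1.6,"dy": 0.05,"dz": 1.95,"ax": 0,"ay": 0,"az": 0,"hand": 45}
    - {"dx": 1.6,"dy": 0.05,"dz": 1.95,"ax": 0,"ay": 0,"az": 0,"hand": 45}

```text
clock: 4.7
tool_pos: [0.4716, 0.1983, 0.1671]
eef_rot: [0.634, 0.672, -0.263, 0.278]
contact_force: [0.3, 0.5, 0.3]
opening: 0.509
```

```bash
python3 -c "
from g import *
where()
for x in (-.15,-.08):
  p,Q=tipb(x,-.005,.145);delta(p,Q)
import cv2
from plant import eyes
p,d=eyes.snapshot('top');cv2.imwrite('pics/top2.png',cv2.resize(p[170:310,60:480,::-1],None,fx=1.9,fy=1.9))
p,d=eyes.snapshot('side');cv2.imwrite('pics/side2.png',cv2.resize(p[140:380,200:420,::-1],None,fx=2.4,fy=2.4))
"
```

```text
tip in bin [-0.2175 -0.0076  0.1494] err to 45deg [-0.1 -0.  -0.1] F [0.3 0.5 0.3] q [-0.6   0.95 -0.38  1.71  0.8   1.36 -1.39]
clock 4.7 d [-0.74  0.05  0.85] a [-0.02 -0.   -0.02]
clock 4.7 d [-1.57  0.05  1.67] a [-0.02 -0.   -0.02]
```

View pics/top2.png

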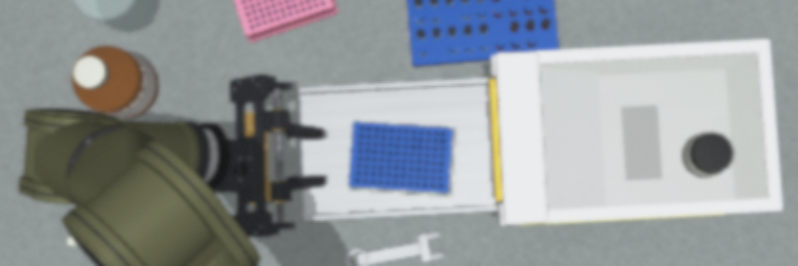

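View pics/side2.png

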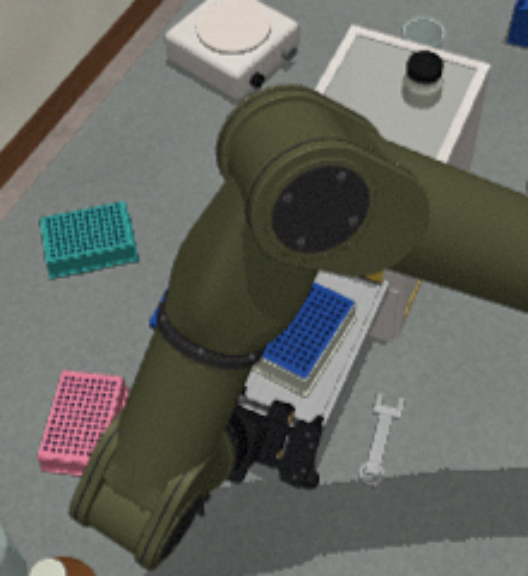

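servo_tool:
  deltas:
    - {"dx": -0.1,"dy": 0,"dz": 0.15,"ax": 0,"ay": 0,"az": 0,"hand": 45}
    - {"dx": -0.2,"dy": 0,"dz": 0.3,"ax": 0,"ay": 0,"az": 0,"hand": 45}
    - {"dx": -0.3,"dy": 0,"dz": 0.4,"ax": 0,"ay": 0,"az": 0,"hand": 45}
    - {"dx": -0.4,"dy": 0,"dz": 0.5,"ax": 0,"ay": 0,"az": 0,"hand": 45}
    - {"dx": -0.48,"dy": 0,"dz": 0.6,"ax": 0,"ay": 0,"az": 0,"hand": 45}
    - {"dx": -0.56,"dy": 0,"dz": 0.68,"ax": 0,"ay": 0,"az": 0,"hand": 45}
    - {"dx": -0.64,"dy": 0,"dz": 0.76,"ax": 0,"ay": 0,"az": 0,"hand": 45}
    - {"dx": -0.74,"dy": 0,"dz": 0.85,"ax": 0,"ay": 0,"az": 0,"hand": 45}
    - {"dx": -0.84,"dy": 0,"dz": 0.95,"ax": 0,"ay": 0,"az": 0,"hand": 45}
    - {"dx": -0.94,"dy": 0,"dz": 1.05,"ax": 0,"ay": 0,"az": 0,"hand": 45}

```text
clock: 6.05
tool_pos: [0.4765, 0.1133, 0.1624]
eef_rot: [0.634, 0.672, -0.263, 0.278]
contact_force: [-0.2, 1.5, -1.0]
opening: 0.516
```

```bash
cat > look.py <<'E'
from g import *
import cv2,sys
from h import *
where()
k=sys.argv[1]
p,d=eyes.snapshot('top');P=cloud('top',d)
hsv=cv2.cvtColor(p,cv2.COLOR_RGB2HSV);b=cv2.inRange(hsv,(105,100,50),(130,255,255));b[:,:220]=0;b[:,345:]=0;b[:208]=0;b[290:]=0
cs,_=cv2.findContours(b,cv2.RETR_EXTERNAL,cv2.CHAIN_APPROX_NONE)
if cs:
    c=max(cs,key=cv2.contourArea)[:,0];w=cast('top',c,.171)-O;q=np.c_[w@ex,w@ey].astype(np.float32)*1000
    print("mat rect bin mm",cv2.minAreaRect(q),"z",np.median(P[b>0][:,2]))
cv2.imwrite(f'pics/top{k}.png',cv2.resize(p[170:310,60:480,::-1],None,fx=1.9,fy=1.9))
for x in map(float,sys.argv[2:]):
  pp,Q=tipb(x,-.005,.145);delta(pp,Q)
E
python3 look.py 3 -.1 -.05
```

```text
tip in bin [-0.1324 -0.0079  0.1447] err to 45deg [-0.1 -0.  -0.1] F [-0.2  1.5 -1. ] q [-0.49  0.92 -0.35  1.86  0.89  1.24 -1.41]
mat rect bin mm ((-66.16190338134766, -6.325160980224609), (77.23345184326172, 115.51588439941406), 89.91171264648438) z 0.17090652544515028
clock 6.1 d [-0.36  0.05  0.36] a [-0.03  0.02 -0.03]
clock 6.1 d [-0.95  0.06  0.95] a [-0.03  0.02 -0.03]
```

View pics/top3.png

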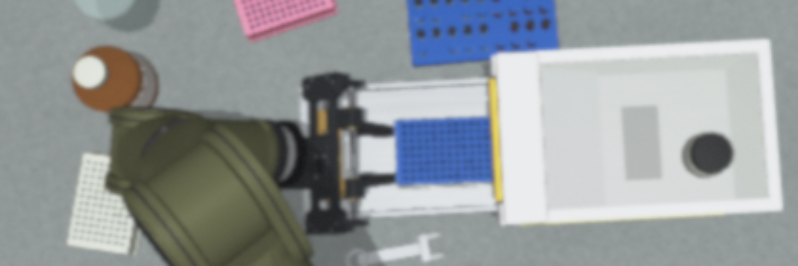

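The plate is now square to the shelf, with its front edge at the flap. I keep pushing.

servo_tool:
  deltas:
    - {"dx": -0.1,"dy": 0,"dz": 0.1,"ax": 0,"ay": 0,"az": 0,"hand": 45}
    - {"dx": -0.2,"dy": 0,"dz": 0.2,"ax": 0,"ay": 0,"az": 0,"hand": 45}
    - {"dx": -0.3,"dy": 0,"dz": 0.3,"ax": 0,"ay": 0,"az": 0,"hand": 45}
    - {"dx": -0.4,"dy": 0,"dz": 0.4,"ax": 0,"ay": 0,"az": 0,"hand": 45}
    - {"dx": -0.5,"dy": 0,"dz": 0.5,"ax": 0,"ay": 0,"az": 0,"hand": 45}
    - {"dx": -0.6,"dy": 0,"dz": 0.6,"ax": 0,"ay": 0,"az": 0,"hand": 45}
    - {"dx": -0.7,"dy": 0,"dz": 0.7,"ax": 0,"ay": 0,"az": 0,"hand": 45}
    - {"dx": -0.8,"dy": 0,"dz": 0.8,"ax": 0,"ay": 0,"az": 0,"hand": 45}
    - {"dx": -0.9,"dy": 0,"dz": 0.9,"ax": 0,"ay": 0,"az": 0,"hand": 45}
    - {"dx": -1.0,"dy": 0,"dz": 1.0,"ax": 0,"ay": 0,"az": 0,"hand": 45}

```text
clock: 7.35
tool_pos: [0.4814, 0.0285, 0.1625]
eef_rot: [0.634, 0.672, -0.263, 0.278]
contact_force: [-0.4, 0.7, 0.7]
opening: 0.513
```

```bash
python3 look.py 4 -.01 .01
```

```text
tip in bin [-0.0474 -0.0082  0.1448] err to 45deg [-0.1  0.  -0.1] F [-0.4  0.7  0.7] q [-0.38  0.89 -0.31  1.98  1.    1.14 -1.42]
mat rect bin mm ((-23.83935546875, -6.665454864501953), (76.8933334350586, 30.059368133544922), 89.97479248046875) z 0.17086297540354045
clock 7.4 d [-0.42  0.06  0.42] a [-0.03  0.02 -0.03]
clock 7.4 d [-0.66  0.06  0.66] a [-0.03  0.02 -0.03]
```

View pics/top4.png

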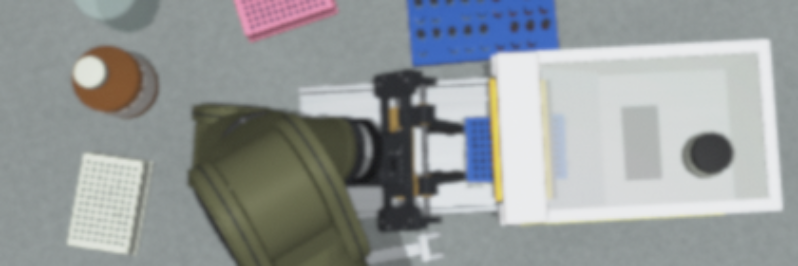

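The plate's front shows through the lid near (560,145), the flap is lifted, and the plate's middle is about 20 mm inside. I push another 40 mm or so.

servo_tool:
  deltas:
    - {"dx": -0.08,"dy": 0,"dz": 0.08,"ax": 0,"ay": 0,"az": 0,"hand": 45}
    - {"dx": -0.16,"dy": 0,"dz": 0.16,"ax": 0,"ay": 0,"az": 0,"hand": 45}
    - {"dx": -0.24,"dy": 0,"dz": 0.24,"ax": 0,"ay": 0,"az": 0,"hand": 45}
    - {"dx": -0.32,"dy": 0,"dz": 0.32,"ax": 0,"ay": 0,"az": 0,"hand": 45}
    - {"dx": -0.4,"dy": 0,"dz": 0.4,"ax": 0,"ay": 0,"az": 0,"hand": 45}
    - {"dx": -0.46,"dy": 0,"dz": 0.46,"ax": 0,"ay": 0,"az": 0,"hand": 45}
    - {"dx": -0.46,"dy": 0,"dz": 0.46,"ax": 0,"ay": 0,"az": 0,"hand": 45}

```text
clock: 8.28
tool_pos: [0.4835, -0.0106, 0.1626]
eef_rot: [0.634, 0.672, -0.263, 0.278]
contact_force: [0.3, 0.4, -0.3]
opening: 0.509
```

```bash
python3 look.py 5 .005 .01
```

```text
tip in bin [-0.0082 -0.0085  0.1449] err to 45deg [-0.2  0.1 -0.2] F [ 0.3  0.4 -0.3] q [-0.32  0.88 -0.29  2.03  1.06  1.1  -1.42]
clock 8.325 d [-0.16  0.06  0.16] a [-0.02  0.   -0.02]
clock 8.325 d [-0.22  0.06  0.22] a [-0.02  0.   -0.02]
```

View pics/top5.png

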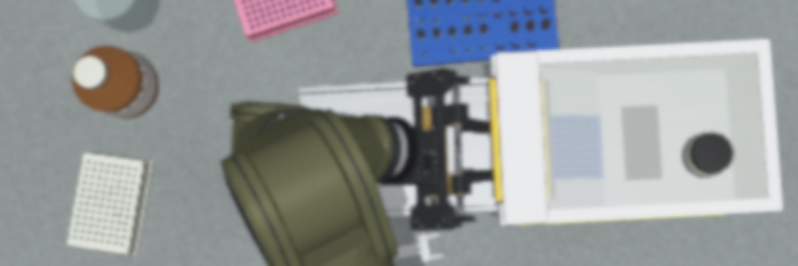

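servo_tool:
  deltas:
    - {"dx": -0.06,"dy": 0,"dz": 0.06,"ax": 0,"ay": 0,"az": 0,"hand": 45}
    - {"dx": -0.12,"dy": 0,"dz": 0.12,"ax": 0,"ay": 0,"az": 0,"hand": 45}
    - {"dx": -0.18,"dy": 0,"dz": 0.18,"ax": 0,"ay": 0,"az": 0,"hand": 45}
    - {"dx": -0.18,"dy": 0,"dz": 0.18,"ax": 0,"ay": 0,"az": 0,"hand": 45}
    - {"dx": -0.18,"dy": 0,"dz": 0.18,"ax": 0,"ay": 0,"az": 0,"hand": 45}

```text
clock: 8.95
tool_pos: [0.4846, -0.0249, 0.1624]
eef_rot: [0.634, 0.672, -0.262, 0.278]
contact_force: [-0.6, 0.5, -0.2]
opening: 0.51
```

```bash
python3 look.py 6 .01 -.1
```

```text
tip in bin [ 0.0061 -0.0083  0.1447] err to 45deg [-0.1 -0.  -0.1] F [-0.6  0.5 -0.2] q [-0.3   0.88 -0.28  2.04  1.08  1.08 -1.42]
clock 9.0 d [-0.05  0.05  0.04] a [-0.02 -0.   -0.02]
clock 9.0 d [ 1.25  0.05 -1.25] a [-0.02 -0.   -0.02]
```

View pics/top6.png

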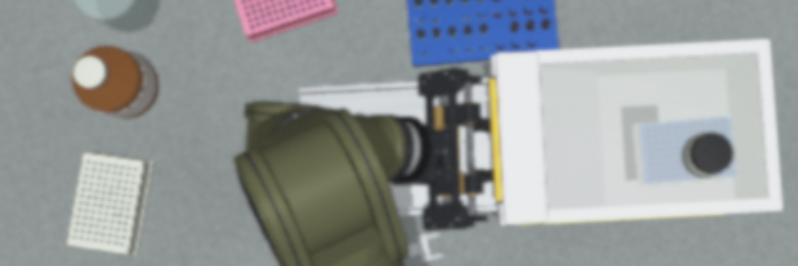

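The plate slid down and now sits deep in the bin, with its mat seen through the lid at (640-735,150). I draw the fingers back.

servo_tool:
  deltas:
    - {"dx": 0.15,"dy": 0,"dz": -0.15,"ax": 0,"ay": 0,"az": 0,"hand": 45}
    - {"dx": 0.35,"dy": 0,"dz": -0.35,"ax": 0,"ay": 0,"az": 0,"hand": 45}
    - {"dx": 0.55,"dy": 0,"dz": -0.55,"ax": 0,"ay": 0,"az": 0,"hand": 45}
    - {"dx": 0.8,"dy": 0,"dz": -0.8,"ax": 0,"ay": 0,"az": 0,"hand": 45}
    - {"dx": 1.05,"dy": 0,"dz": -1.05,"ax": 0,"ay": 0,"az": 0,"hand": 45}
    - {"dx": 1.3,"dy": 0,"dz": -1.4,"ax": 0,"ay": 0,"az": 0,"hand": 45}
    - {"dx": 1.5,"dy": 0,"dz": -1.8,"ax": 0,"ay": 0,"az": 0,"hand": 45}
    - {"dx": 1.5,"dy": 0,"dz": -2.3,"ax": 0,"ay": 0,"az": 0,"hand": 45}
    - {"dx": 1.5,"dy": 0,"dz": -2.7,"ax": 0,"ay": 0,"az": 0,"hand": 45}
    - {"dx": 1.5,"dy": 0,"dz": -2.7,"ax": 0,"ay": 0,"az": 0,"hand": 45}

```text
clock: 10.25
tool_pos: [0.4742, 0.1555, 0.2137]
eef_rot: [0.634, 0.673, -0.261, 0.278]
contact_force: [0.3, -0.3, -1.6]
opening: 0.509
```

servo_tool:
  deltas:
    - {"dx": 0,"dy": 0,"dz": 0,"ax": 0,"ay": 0,"az": 0,"hand": 45}
    - {"dx": 0,"dy": 0,"dz": 0,"ax": 0,"ay": 0,"az": 0,"hand": 45}
    - {"dx": 0,"dy": 0,"dz": 0,"ax": 0,"ay": 0,"az": 0,"hand": 45}
    - {"dx": 0,"dy": 0,"dz": 0,"ax": 0,"ay": 0,"az": 0,"hand": 45}
    - {"dx": 0,"dy": 0,"dz": 0,"ax": 0,"ay": 0,"az": 0,"hand": 45}
    - {"dx": 0,"dy": 0,"dz": 0,"ax": 0,"ay": 0,"az": 0,"hand": 45}
    - {"dx": 0,"dy": 0,"dz": 0,"ax": 0,"ay": 0,"az": 0,"hand": 45}
    - {"dx": 0,"dy": 0,"dz": 0,"ax": 0,"ay": 0,"az": 0,"hand": 45}

```text
clock: 11.25
tool_pos: [0.4742, 0.1528, 0.2134]
eef_rot: [0.634, 0.672, -0.263, 0.278]
contact_force: [-0.4, -0.6, 0.2]
opening: 0.512
```

```bash
python3 look.py 7 ; python3 -c "
from h import *
p,d=eyes.snapshot('side');cv2.imwrite('pics/side7.png',p[:,:,::-1])
p,d=eyes.snapshot('top');cv2.imwrite('pics/top7f.png',p[:,:,::-1])
a=np.load('top0.npz')['p'];df=np.abs(a.astype(int)-p).max(2);print(df[180:300,320:480].max())"
```

```text
tip in bin [-0.172  -0.0078  0.1957] err to 45deg [-0.1  0.  -0.1] F [-0.4 -0.6  0.2] q [-0.53  0.85 -0.37  1.78  0.8   1.35 -1.33]
44
```

View pics/top7f.png

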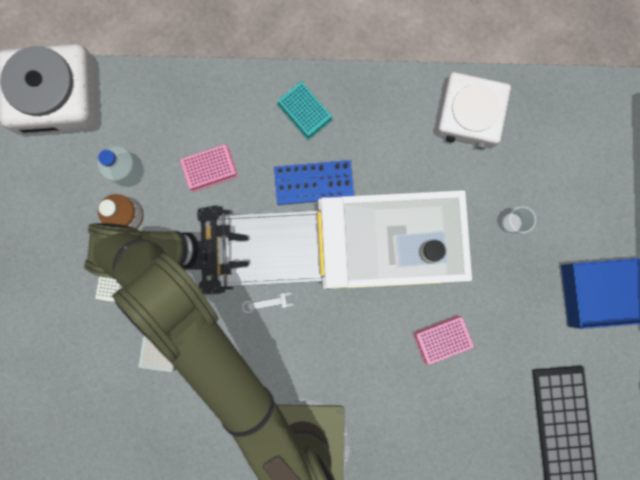

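View pics/side7.png

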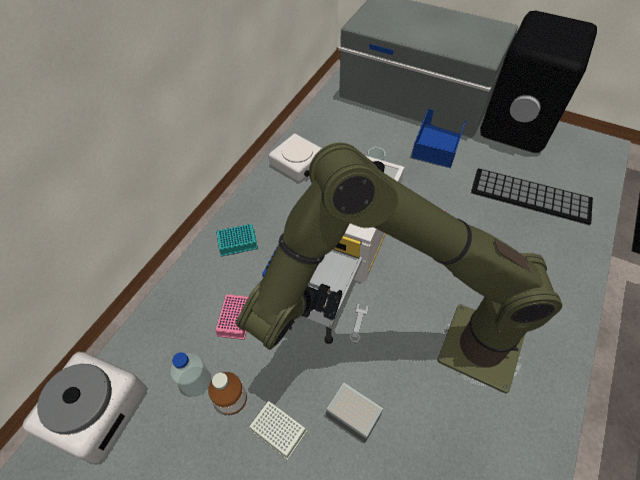

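```bash
python3 -c "
from h import *
from g import *
w=cast('top',[[397,232],[446,232],[446,265],[397,265]],.049)-O;print(np.round(np.c_[w@ex,w@ey]*1000))
a=cv2.imread('pics/side0.png');b=cv2.imread('pics/side7.png')
s=np.s_[215:280,335:385];print(np.abs(a[s].astype(int)-b[s])[5:40,10:40].mean())
cv2.imwrite('pics/cmp.png',cv2.resize(np.hstack([a[s],b[s]]),None,fx=7,fy=7))"
```

```text
[[194.  34.]
 [316.  29.]
 [311. -54.]
 [189. -49.]]
33.808571428571426
```

View pics/cmp.png

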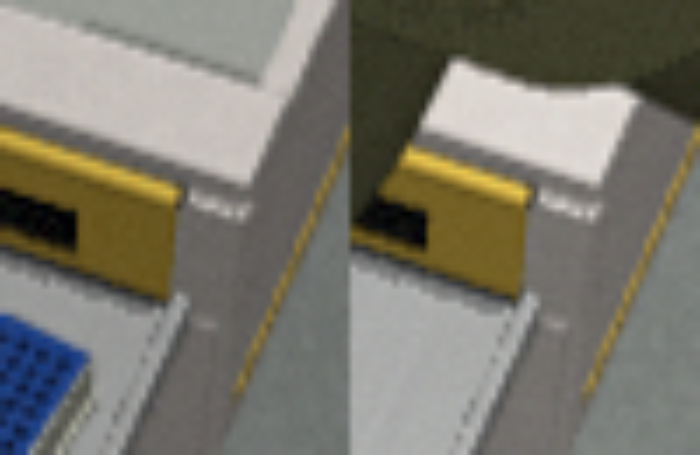

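The flap looks the same as in the first picture, so it is shut. The plate rests at bin x of about 0.25 m, and the fingers are clear.

```bash
python3 -c "
from plant import r
print(r.finish_job(), r.get_state()['clock'])"
```

```text
the job is handed in; nothing more can be done
the job is handed in; nothing more can be done
```

The used plate is in the bin and the flap has swung shut; I handed the job in at about 11.4 s of the 38 s allowed. I tilted the tool 45° and pushed the plate along the shelf with the fingertips 45 mm apart. It straightened against them, went in under the flap, slid down the chute, and I drew the fingers back out.

**Last checks:**
- **Plate:** through the lid it shows lying in the bin, about 0.25 m behind the flap and 10 mm off the centre line. Its height was not measured: I assumed it lies on the bin floor when working out that position. I also did not check separately that it had stopped moving.
- **Flap:** its right half looks the same as in the first picture; the arm hid the left half.
- **Robot:** fingertips about 17 cm outside the flap and 66 mm above the shelf, with contact force readings under 1 N.
- **Other objects:** none of those in view appeared to have moved, judging by eye from the pictures.
- **Pixel comparison:** an automatic comparison of the flap area with the first picture did not settle anything, because the arm covered part of it. The flap check rests on the side-by-side view.

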